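Uncap the wide sample vial and park its cap

ROBOT

A 7-joint arm with a two-finger parallel gripper is mounted at the origin on the work surface. World frame = base frame: x ahead of the robot, y to its left, z up, the work surface at z = 0. Lengths are in m, angles in rad, forces in N, time in s.
With the tool pointing down it reaches from about 0.35 to 0.9 m from the base axis. Payload 8.1 kg.
Tool frame: the origin (TCP) lies at the very end of the fingers, on their centre line; the grasp point (between the pads) lies 19 mm behind it; z points along the fingers, y is the line along which they close (so a half turn about z gives the same grasp; the last joint's range is limited). The gripper opens to 92 mm and grips with 3 to 60 N. Pads are 19 mm wide; open, the fingers measure 130 mm over their backs; the gripper's body (75 mm by 190 mm) begins 47 mm behind the grasp point.
Start: joints at [1.034, 0.434, 0.025, 1.573, -0.012, 1.134, -0.075], TCP at [0.263, -0.567, 0.227] pointing down, gripper open.
Joint ranges: [-2.62, 2.62], [-0.44, 2.09], [-1.27, 1.32], [0.08, 2.57], [-1.32, 4.46], [0.12, 2], [-2.74, 2.74]. Speed limits (rad/s): [2.22, 2.22, 3.01, 3.01, 3.14, 3.14, 3.14].

INTERFACE

Orientations are given as a rotation vector (axis times angle).
In Python, from cell import arm gives the robot as it stands.
- The arm moves only by the tool carry_out, never from a script. Its argument "commands" is a list of rows, each a list of 7 numbers: the opening, from 0 (shut) to 1 (fully open), then the shift along the tool's x, y, z each as a share of 0.025 m, from -1 to 1, then the turn, a rotation vector about the tool's x, y, z each as a share of 0.1 rad, from -1 to 1. A call has 1 to 8 rows; each row shifts and turns the commanded pose from where the row before left it, along the tool's axes as they then stand; what a row does not reach is not made up. A row lasts 1/10 s, in which the tool goes at most 50 mm and 8.59 degrees, less where a joint would pass 70% of its speed; a pose out of reach is approached as far as the arm can. A call with a number of a shift or a turn outside -1 to 1 is refused whole. A call with a gripper value outside its range is refused whole. The fingers move at their own pace and stop on an object; "squeeze" is the grip in N (left out, the last holds). Time passes only in rows, so rows that do not move let the fingers close. It gives the time, the measured TCP pose, the force, the opening and the grip force at its end, in the units of the state.
- arm.observe(): the state, without advancing time (a new reading comes with each control period).
- arm.get_image(name): name is "scene" or "top" or "wrist"; returns a dict with "pixels" (480x640x3 uint8, red, green, blue), "range_z" (480x640 float32, m along the optical axis (not along the pixel's ray), 0 where there is no reading), "mtx" (3x3 intrinsics, pixels), "R" (3x3) and "t" (3): a world point X has camera coordinates R X + t; the wrist camera has in their place "tool_from_camera" (4x4, takes a point from camera to tool coordinates, whose origin is the TCP and whose axes are the flange's). Camera axes: x right, y down, z forward; pixel columns grow to the right and rows downward; lengths in m; the calibration is good to about 2 mm. A picture is of the moment at which its call begins: read the wrist's pose just before it.
- arm.sign_off(): hands the job in; it is judged then, once.
The state is a dict: "clock": time; "joints": joint angles; "dq": joint speeds; "joint_efforts": joint torques, N m; "position": TCP position; "ee_rot": TCP orientation; "force": force on the tool from outside, world axes, zero at the start; "ft_torque": the same for the moment, N m; "width": opening from 0.0 (shut) to 1.0 (fully open); "gripper_force": force on a finger pad.
Only numpy, scipy, OpenCV 4.12 (cv2) and the standard library are available. Lean on these libraries where they do the work, as an engineer would, in place of code of your own. Each camera call takes 0.05 s, during which the arm holds its last target. There are 200 camera calls.

TASK

Pull the snap cap off the wider of the two slanted vials with the gripper and lay it flat, open side down, fully home in the large round recess of the white cap tray, then let go and leave the tool clear of it. Leave the narrow vial capped and do not disturb the other things on the bench.

Things in the scene. Friction and masses are not known exactly. Their poses are not given: they have to be found in the camera images.
- wide_cap: Black plastic snap cap to pull off: 42 mm diameter, 32 mm high. Origin: centre of its open underside; z axis towards its closed top (z = 32 mm). z 16 to 32 mm is solid, below is a skirt over the vial's neck. It starts snapped on the wide vial, z leaning 35 degrees towards the stand's -x. Spring beads hold it: 8 to 16 N along its z frees it; clear of the neck after 16 mm.
- narrow_cap: Like wide_cap but only 28 mm in diameter (32 mm high), on the narrow vial; to be left on. Origin at the centre of its underside, z axis towards its closed top.
- wide_stand: Fixed grey stand with the wide clear vial (38 mm), slanted 35 degrees to the stand's -x. Origin on the bench right below the cap's origin; z up. Foot plate x -41 to 95, y +-80, 12 mm high. Posts (10 mm) at x 40, y +-74 carry a lamp bar: x 10 to 42, y +-82, underside at 261, top at 281 mm. A tool straight above the cap meets the bar: come in along the slanted cap axis.
- wide_stand_seat (a point): Point on the wide stand, 125 mm above its origin, where the wide cap's origin lies while the cap is fully on.
- narrow_stand: The same stand (same sizes, posts and lamp bar) with the narrow clear vial (24 mm diameter). Origin on the bench right below the narrow cap's origin.
- narrow_stand_seat (a point): Point on the narrow stand, 125 mm above its origin, where the narrow cap's origin lies while that cap is fully on.
- cap_tray: Fixed white plastic block, 90 mm (x) by 150 mm (y) by 16 mm high, with two round flat-bottomed recesses 8 mm deep: the large one (48 mm) at y = +34 mm, the small one (32 mm) at y = -40 mm. Origin: centre of its underside, z up. It may be turned any way round.
- cap_tray_hole0 (a point): Centre of the large recess's mouth (48 mm diameter), at the tray's top face, 16 mm above the bench; its floor is 8 mm below this point.
- timer: Grey bench timer, 62 x 72 x 18 mm, loose, lying near the robot; bystander. Origin: centre of its underside.
- petri: Clear petri dish, 63 mm diameter, 15 mm high, loose; bystander. Origin: centre of its underside.
- marker: Grey and black marker pen, 120 x 13 x 13 mm, loose; bystander. Origin: centre of its underside.
- counter: Steel hand tally counter, 40 x 50 x 34 mm, loose, at the side of the work area; bystander. Origin: centre of its underside.
- beaker: Glass beaker, 60 mm diameter, 75 mm high, loose, at the side of the work area; bystander. Origin: centre of its underside.
Things that resemble listed ones, but are neither listed nor needed, are in the scene too. What is shaped like the wide_cap but brown is not meant. Leave any pink look-alike of the narrow_cap alone.

How it is judged:
By the outcome, as a careful person would: the job done as asked, in the order asked, and still so for the second after the job is handed in, with the robot touching nothing.
It also fails if it takes over 48 s, if anything falls off the work surface, if the arm or the gripper's body presses on something with over 40 N, if the wrist force passes 120 N, or if a joint passes its speed limit or range.

## Working session

There is one attempt and no reset: what is moved stays moved. The work goes in short steps, Python scripts to look and compute and a tool call to move; the robot and the scene stay as the last step left them, time stands still between calls to the robot, and variables do not carry over. Pictures are saved under pics/ and viewed, at most 10 in all, crops included, and the job is handed in when it is done.

Besides the shell and the picture viewer there is one more tool, called after "Emit:" in YAML: its name, and indented under it one key for each argument. carry_out: Moves the arm, as the interface text tells. Shift numbers are shares of 0.025 m and turn numbers shares of 0.1 rad, none past 1 either way. Its arguments: {"type":"object","properties":{"commands":{"type":"array"},"squeeze":{"type":"number"}},"required":["commands"]}

```bash
ls; mkdir -p pics; python3 - <<'E'
from cell import arm
import cv2,numpy as np
s=arm.observe();print(s['clock'],s['position'],s['ee_rot'],s['width'])
for n in("scene","top"):
    d=arm.get_image(n);cv2.imwrite(f'pics/{n}0.png',d['pixels'][:,:,::-1]);np.savez(f'{n}0.npz',**{k:v for k,v in d.items()})
    print(n,d['mtx'].tolist(),d['R'].round(3).tolist(),d['t'])
E
```

```text
pics
0.0 [ 0.26245434 -0.5666723   0.22596905] [-3.06654129e+00 -6.75731791e-01  6.98950616e-04] 0.9981683897983435
scene [[538.1468958679282, 0.0, 326.75874646968396], [0.0, 538.1468958679282, 239.47007202193163], [0.0, 0.0, 1.0]] [[0.164, 0.986, 0.008], [0.683, -0.108, -0.723], [-0.712, 0.125, -0.691]] [-0.07969125 -0.3217661   1.83276653]
top [[456.61067983526743, 0.0, 316.77331873190803], [0.0, 456.61067983526743, 230.7451670068231], [0.0, 0.0, 1.0]] [[-0.123, -0.992, -0.005], [-0.971, 0.121, -0.204], [0.203, -0.02, -0.979]] [0.05679142 0.56777635 0.92471113]
```

View pics/scene0.png

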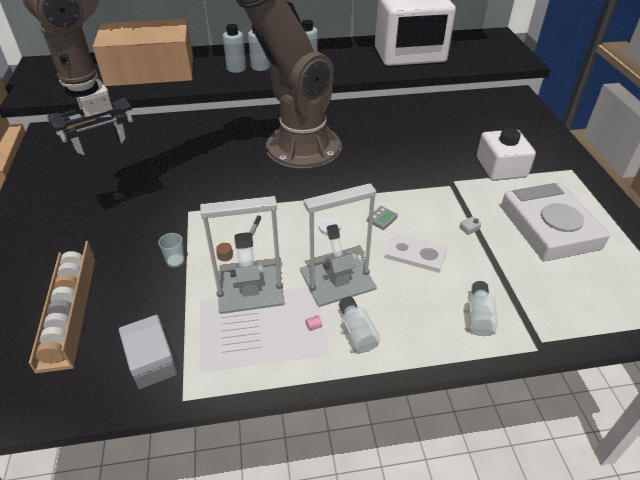

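View pics/top0.png

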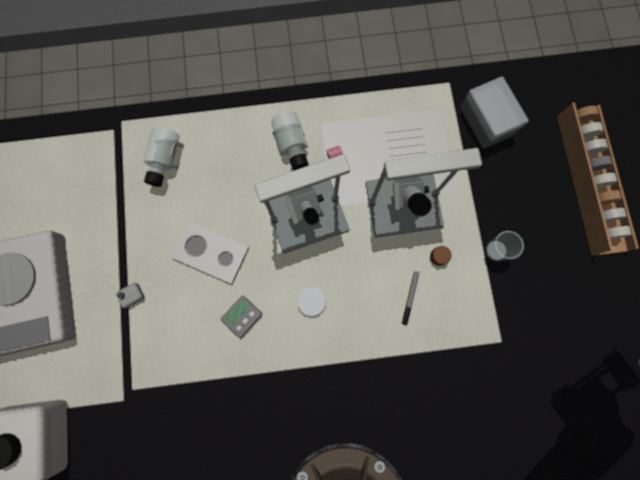

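Scene view: black caps on slanted vials sit at (244,241) and (333,232). The brown look-alike is at (225,252) and the pink one at (314,323). The tray is at (416,252). In the top view the slanted caps are at (419,204) and (310,215), the tray recesses at (196,245) and (225,258). The (419,204) cap looks wider, so it should be wide_cap; I'll check with a crop and measurements.

```bash
cat > h.py <<'E'
import numpy as np,cv2
def load(n): return np.load(n+'.npz')
def cloud(d):
    z=d['range_z'];v,u=np.mgrid[:480,:640];K=d['mtx']
    c=np.stack([(u-K[0,2])/K[0,0]*z,(v-K[1,2])/K[1,1]*z,z],-1)
    w=(c-d['t'])@d['R'];w[z<=0]=np.nan;return w
E
python3 - <<'E'
from h import *
np.set_printoptions(precision=4,suppress=True)
t=load('top0');s=load('scene0');wt=cloud(t);ws=cloud(s)
for n,w,p in(('wide top',wt,(419,204)),('narrow top',wt,(310,215)),('wide sc',ws,(244,241)),('narr sc',ws,(333,232)),('big rec',wt,(196,245)),('small rec',wt,(225,258)),('traytop',wt,(211,252)),('brown',wt,(441,256)),('marker',wt,(411,298)),('beaker',wt,(510,243)),('petri',wt,(312,302)),('timer',wt,(241,316)),('mat',wt,(360,280))):
    print(n,w[p[1],p[0]])
# dark cap points
for n,d,w,(u0,u1,v0,v1) in(('wt',t,wt,(395,445,185,225)),('nt',t,wt,(295,330,200,232)),('ws',s,ws,(230,260,225,260)),('ns',s,ws,(322,345,220,245))):
    P=w[v0:v1,u0:u1].reshape(-1,3);g=d['pixels'][v0:v1,u0:u1].max(-1).ravel()
    m=(g<60)&(P[:,2]>.11)&(P[:,2]<.2);P=P[m];print(n,m.sum(),P.min(0),P.max(0),P.mean(0))
a=cv2.resize(t['pixels'][140:280,240:480],None,fx=2.5,fy=2.5,interpolation=3)[:,:,::-1]
b=cv2.resize(s['pixels'][185:325,190:390],None,fx=2.0,fy=2.0,interpolation=3)[:,:,::-1]
c=np.zeros((350+0,600,3),np.uint8);c[:a.shape[0],:a.shape[1]]=a
c2=np.zeros((b.shape[0]-40,600,3),np.uint8);c2[:,:400]=b[:-40]
cv2.imwrite('pics/crop.png',np.vstack([c,c2])[:600])
E
```

```text
wide top [ 0.5792 -0.2177  0.153 ]
narrow top [ 0.5827 -0.0025  0.1572]
wide sc [ 0.6005 -0.2193  0.1496]
narr sc [ 0.5981 -0.0048  0.1454]
big rec [0.5828 0.2603 0.0048]
small rec [0.5448 0.1973 0.0063]
traytop [0.5607 0.2256 0.0148]
brown [ 0.4865 -0.2772  0.0307]
marker [ 0.4053 -0.2006  0.0137]
beaker [ 0.4962 -0.4327  0.0306]
petri [0.4233 0.0152 0.0154]
timer [0.4123 0.1709 0.0193]
mat [ 0.4589 -0.0968  0.0022]
wt 425 [ 0.5589 -0.2396  0.1251] [ 0.6046 -0.1989  0.1645] [ 0.5795 -0.2178  0.151 ]
nt 207 [ 0.5672 -0.0182  0.1324] [0.6024 0.0114 0.1599] [ 0.5827 -0.0035  0.1502]
ws 1 [ 0.583  -0.2201  0.1562] [ 0.583  -0.2201  0.1562] [ 0.583  -0.2201  0.1562]Traceback (most recent call last):
  File "<stdin>", line 9, in <module>
    return umr_minimum(a, axis, None, out, keepdims, initial, where)
ValueError: zero-size array to reduction operation minimum which has no identity
```

```bash
python3 - <<'E'
from h import *
from scipy.optimize import least_squares
np.set_printoptions(precision=4,suppress=True)
t=load('top0');s=load('scene0');wt=cloud(t);ws=cloud(s)
for n,w in(('t',wt),('s',ws)):
    P=w.reshape(-1,3)
    for nm,lo,hi in(('wide',-.32,-.12),('narrow',-.12,.10)):
        m=(P[:,2]>.268)&(P[:,2]<.3)&(P[:,0]>.5)&(P[:,0]<.8)&(P[:,1]>lo)&(P[:,1]<hi);Q=P[m].astype(np.float32)
        r=cv2.minAreaRect(Q[:,:2]*1000);print(n,nm,m.sum(),r,np.median(Q[:,2]), 'PCA',np.linalg.svd(Q[:,:2]-Q[:,:2].mean(0),full_matrices=False)[2][0])
    # cap surface fit: top face plane
    m=(P[:,2]>.135)&(P[:,2]<.18)&(abs(P[:,0]-.583)<.05)&(abs(P[:,1]+.219)<.035);Q=P[m]
    print('cap pts',len(Q),Q.min(0),Q.max(0))
    # tray
    m=(P[:,2]>.011)&(P[:,2]<.022)&(P[:,0]>.48)&(P[:,0]<.66)&(P[:,1]>.13)&(P[:,1]<.34);Q=P[m].astype(np.float32)
    print('tray',m.sum(),cv2.minAreaRect(Q[:,:2]*1000),np.median(Q[:,2]))
    m=(abs(P[:,2]-.0065)<.003)&(np.hypot(P[:,0]-.583,P[:,1]-.26)<.03);Q=P[m].astype(np.float32)
    print('rec',m.sum(),cv2.minEnclosingCircle(Q[:,:2]*1000))
a=cv2.resize(t['pixels'][140:280,240:480],None,fx=2.5,fy=2.5,interpolation=3)[:,:,::-1]
b=cv2.resize(s['pixels'][195:320,190:390],None,fx=2.0,fy=2.0,interpolation=3)[:,:,::-1]
c=np.zeros((600,600,3),np.uint8);c[:350]=a;c[350:,:400]=b
cv2.imwrite('pics/crop.png',c)
E
```

```text
t wide 1876 ((618.3548583984375, -220.093994140625), (35.646217346191406, 164.51837158203125), 0.10671664774417877) 0.28121534 PCA [-0.0212  0.9998]
t narrow 1870 ((621.02880859375, 4.54833984375), (33.33192443847656, 163.65203857421875), 12.52560806274414) 0.2811373 PCA [ 0.2164 -0.9763]
cap pts 449 [ 0.5578 -0.2415  0.1351] [ 0.6107 -0.1989  0.1645]
tray 2228 ((563.2161865234375, 230.0496826171875), (151.56394958496094, 90.05927276611328), 59.800289154052734) 0.015995452
rec 236 ((582.719482421875, 257.8753356933594), 26.819257736206055)
s wide 1024 ((619.9952392578125, -221.00038146972656), (39.88820266723633, 163.4536590576172), 1.3350776433944702) 0.27991766 PCA [ 0.0178 -0.9998]
s narrow 932 ((623.140869140625, 3.6694488525390625), (39.459556579589844, 165.4539337158203), 12.576237678527832) 0.2797423 PCA [-0.2141  0.9768]
cap pts 256 [ 0.5599 -0.2432  0.1352] [ 0.6161 -0.2003  0.1633]
tray 1133 ((565.68359375, 228.93630981445312), (150.0751495361328, 100.55091094970703), 59.65251541137695) 0.015336221
rec 106 ((576.4555053710938, 261.76898193359375), 23.3801326751709)
```

View pics/crop.png

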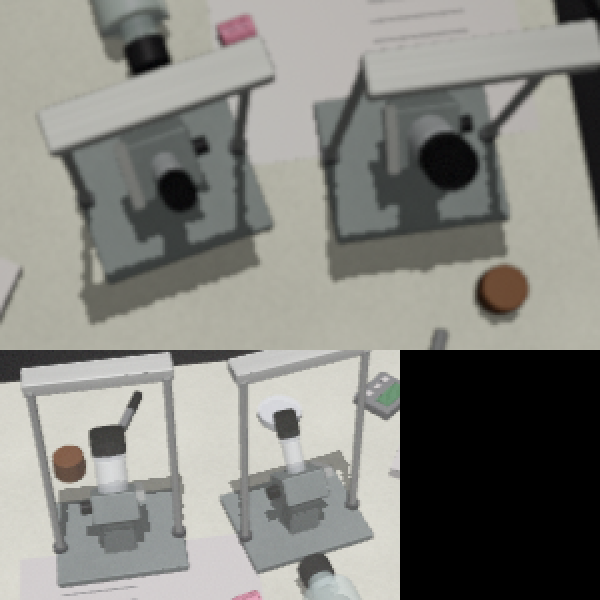

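The crop confirms it: the cap at crop (447,160), top view (419,204), spans about 41 mm, so it is wide_cap. The one at crop (178,190) is about 28 mm and is the narrow cap. Brown and pink are not meant. Next I'll work out the move to a standoff on the cap axis.

```bash
cat >> h.py <<'E'
from scipy.spatial.transform import Rotation as Ro
yaw=np.radians(1.1);O=np.array([.593,-.2205,.125])
xs=np.array([np.cos(yaw),np.sin(yaw),0]);ax=-np.sin(np.radians(35))*xs+np.array([0,0,np.cos(np.radians(35))])
def frame(z,y):
    x=np.cross(y,z);return Ro.from_matrix(np.stack([x,y,z],1))
ys=np.cross([0,0,1],xs)
Rg=frame(-ax,-ys)
def plan(Rt,pt):
    from cell import arm
    s=arm.observe();R=Ro.from_rotvec(s['ee_rot']);p=np.array(s['position'])
    np.set_printoptions(precision=3,suppress=True)
    print('t',round(s['clock'],2),'p',p,'F',np.array(s['force']),'w',s['width'],'q',np.array(s['joints']))
    print('turn total (x0.1rad):',(R.inv()*Rt).as_rotvec()/.1)
    print('shift after turn (x25mm):',Rt.inv().apply(np.array(pt)-p)/.025, 'shift now:',R.inv().apply(np.array(pt)-p)/.025)
E
python3 -c "
from h import *
plan(Rg,O+.112*ax)"
```

```text
t 0.1 p [ 0.262 -0.567  0.226] F [-0.165  0.365  0.087] w 0.9994724534050621 q [ 1.034  0.435  0.025  1.574 -0.012  1.134 -0.075]
turn total (x0.1rad): [-1.279  6.024  4.011]
shift after turn (x25mm): [  8.728 -13.593   6.564] shift now: [15.465 -8.044  0.381]
```

Emit:
carry_out:
  commands:
    - [1,0,0,0,-0.18,0.86,0.57]
    - [1,0,0,0,-0.18,0.86,0.57]
    - [1,0,0,0,-0.18,0.86,0.57]
    - [1,0,0,0,-0.18,0.86,0.57]
    - [1,0,0,0,-0.18,0.86,0.57]
    - [1,0,0,0,-0.18,0.86,0.57]
    - [1,0,0,0,-0.18,0.86,0.57]
  squeeze: 40

```text
clock: 0.8
position: [0.2622, -0.5675, 0.2267]
ee_rot: [-2.989, -0.028, -0.947]
force: [-0.1, -0.3, -0.7]
width: 1.002
gripper_force: 0.0
```

```bash
python3 -c "
from h import *
plan(Rg,O+.112*ax)"
```

```text
t 0.8 p [ 0.262 -0.567  0.227] F [-0.053 -0.25  -0.707] w 1.0015205066381394 q [ 1.479  0.422 -0.118  1.777 -0.702  0.954  0.241]
turn total (x0.1rad): [ 0.003 -0.029 -0.007]
shift after turn (x25mm): [  8.721 -13.623   6.594] shift now: [  8.692 -13.631   6.615]
```

Emit:
carry_out:
  commands:
    - [1,0.62,-0.97,0.45,0,0,0]
    - [1,0.62,-0.97,0.45,0,0,0]
    - [1,0.62,-0.97,0.45,0,0,0]
    - [1,0.62,-0.97,0.45,0,0,0]
    - [1,0.62,-0.97,0.45,0,0,0]
    - [1,0.62,-0.97,0.45,0,0,0]
    - [1,0.62,-0.97,0.45,0,0,0]
    - [1,0.62,-0.97,0.45,0,0,0]

```text
clock: 1.6
position: [0.4121, -0.3686, 0.2238]
ee_rot: [-2.99, -0.032, -0.942]
force: [0.1, -0.2, -0.3]
width: 1.0
gripper_force: 0.0
```

Emit:
carry_out:
  commands:
    - [1,0.62,-0.97,0.45,0,0,0]
    - [1,0.62,-0.97,0.45,0,0,0]
    - [1,0.62,-0.97,0.45,0,0,0]
    - [1,0.62,-0.97,0.45,0,0,0]
    - [1,0.62,-0.97,0.45,0,0,0]
    - [1,0.62,-0.97,0.45,0,0,0]
    - [1,0,0,0,0,0,0]

```text
clock: 2.3
position: [0.5252, -0.2171, 0.2222]
ee_rot: [-2.987, -0.043, -0.942]
force: [-0.2, 0.2, -0.2]
width: 0.995
gripper_force: 0.0
```

```bash
cat > w.py <<'E'
from h import *
import sys
from cell import arm
def shot(n):
    s=arm.observe();d=arm.get_image('wrist');cv2.imwrite(f'pics/{n}.png',d['pixels'][:,:,::-1])
    np.savez(n+'.npz',p=s['position'],r=s['ee_rot'],**d)
def wcloud(n):
    d=load(n);z=d['range_z'];v,u=np.mgrid[:480,:640];K=d['mtx']
    c=np.stack([(u-K[0,2])/K[0,0]*z,(v-K[1,2])/K[1,1]*z,z],-1);T=d['tool_from_camera']
    c=c@T[:3,:3].T+T[:3,3];c[z<=0]=np.nan
    return c,Ro.from_rotvec(d['r']).apply(c.reshape(-1,3)).reshape(c.shape)+d['p'],d
E
python3 -c "
from w import *
plan(Rg,O+.112*ax);shot('w1')
c,w,d=wcloud('w1');print(d['tool_from_camera'])
# local cap coordinates
L=Rg.inv().apply((w-O).reshape(-1,3)); g=d['pixels'].max(-1).ravel()
m=(np.hypot(L[:,0],L[:,1])<.04)&(L[:,2]<-.025)&(L[:,2]>-.045);Q=L[m]
print(m.sum(),Q.min(0),Q.max(0),Q.mean(0),cv2.minEnclosingCircle((Q[:,:2]*1000).astype(np.float32)))
print(np.linalg.lstsq(np.c_[Q[:,:2],np.ones(len(Q))],Q[:,2],rcond=None)[0])
"
```

```text
t 2.3 p [ 0.525 -0.217  0.222] F [-0.163  0.213 -0.171] w 0.9949825271544793 q [ 0.816  0.161 -0.372  2.185 -0.716  0.335 -0.451]
turn total (x0.1rad): [-0.061 -0.002  0.075]
shift after turn (x25mm): [-0.013  0.188  0.257] shift now: [-0.014  0.189  0.256]
[[-0.    -0.954 -0.301  0.08 ]
 [ 1.    -0.    -0.    -0.   ]
 [ 0.    -0.301  0.954 -0.16 ]
 [ 0.     0.     0.     1.   ]]
3268 [-0.023 -0.022 -0.036] [ 0.02   0.021 -0.025] [ 0.    -0.    -0.034] ((-1.511902093887329, -0.3461056649684906), 21.547149658203125)
[ 0.044  0.    -0.034]
```

View pics/w1.png

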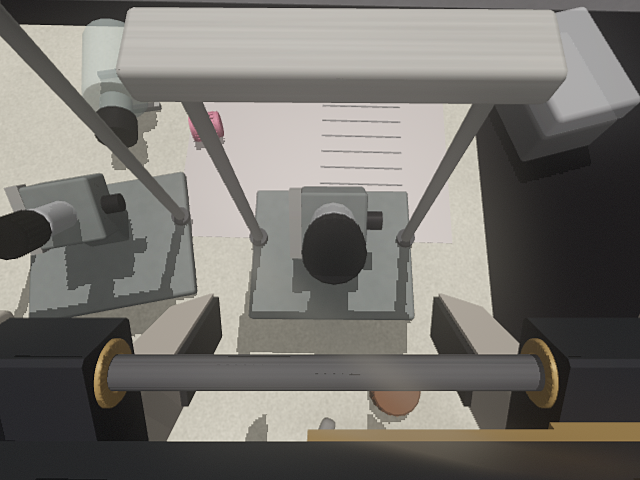

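Wrist view: the wide cap is centred at about (334,248), between the fingers. It agrees with the fit to within 1–2 mm, so I'll move in along the axis.

Emit:
carry_out:
  commands:
    - [1,0,0.19,0.2,-0.06,0,0.07]
    - [1,0,0,0.6,0,0,0]
    - [1,0,0,0.6,0,0,0]
    - [1,0,0,0.6,0,0,0]
    - [1,0,0,0.6,0,0,0]
    - [1,0,0,0.6,0,0,0]
    - [1,0,0,0,0,0,0]

```text
clock: 3.05
position: [0.5686, -0.2276, 0.1545]
ee_rot: [-2.994, -0.014, -0.94]
force: [-0.2, -0.5, 0.2]
width: 1.001
gripper_force: 0.0
```

```bash
python3 -c "
from h import *
plan(Rg,O+.013*ax)"
```

```text
t 3.05 p [ 0.569 -0.228  0.154] F [-0.193 -0.507  0.195] w 1.001356145638116 q [ 0.812  0.346 -0.448  2.173 -0.802  0.138 -0.362]
turn total (x0.1rad): [ 0.049  0.023 -0.08 ]
shift after turn (x25mm): [ 0.126 -0.265  1.009] shift now: [ 0.127 -0.271  1.007]
```

Emit:
carry_out:
  commands:
    - [1,0,0,0,0,0,0]
    - [1,0,0,0,0,0,0]

```text
clock: 3.25
position: [0.5689, -0.2271, 0.1569]
ee_rot: [-2.994, -0.017, -0.944]
force: [-0.1, 0.2, -0.4]
width: 0.996
gripper_force: 0.0
```

```bash
python3 -c "
from h import *
plan(Rg,O+.013*ax)"
```

```text
t 3.25 p [ 0.569 -0.227  0.157] F [-0.133  0.183 -0.364] w 0.9956279293521505 q [ 0.811  0.341 -0.448  2.173 -0.801  0.14  -0.363]
turn total (x0.1rad): [ 0.059 -0.001 -0.057]
shift after turn (x25mm): [ 0.062 -0.244  1.083] shift now: [ 0.06  -0.251  1.081]
```

Emit:
carry_out:
  commands:
    - [1,0.06,-0.24,0.1,0.05,0,-0.05]
    - [1,0,0,0.3,0,0,0]
    - [1,0,0,0.3,0,0,0]
    - [1,0,0,0,0,0,0]
    - [1,0,0,0,0,0,0]

```text
clock: 3.75
position: [0.5805, -0.2195, 0.1434]
ee_rot: [-2.99, -0.03, -0.943]
force: [0.3, -0.8, -0.2]
width: 0.996
gripper_force: 0.0
```

```bash
python3 -c "
from h import *
plan(Rg,O+.013*ax)"
```

```text
t 3.75 p [ 0.581 -0.219  0.143] F [ 0.303 -0.758 -0.186] w 0.9961974876335292 q [ 0.745  0.368 -0.399  2.173 -1.007  0.12  -0.166]
turn total (x0.1rad): [-0.005 -0.     0.008]
shift after turn (x25mm): [-0.015  0.05   0.368] shift now: [-0.015  0.051  0.368]
```

Emit:
carry_out:
  commands:
    - [1,0,0.05,0.12,0,0,0]
    - [1,0,0,0.12,0,0,0]
    - [1,0,0,0.12,0,0,0]
    - [1,0,0,0,0,0,0]

```text
clock: 4.15
position: [0.5857, -0.221, 0.136]
ee_rot: [-2.99, -0.029, -0.943]
force: [-0.1, -0.5, 0.2]
width: 1.0
gripper_force: 0.0
```

```bash
python3 -c "
from h import *
plan(Rg,O+.013*ax)"
```

```text
t 4.15 p [ 0.586 -0.221  0.136] F [-0.07  -0.461  0.227] w 0.9996275836769533 q [ 0.71   0.383 -0.361  2.171 -1.162  0.12  -0.012]
turn total (x0.1rad): [-0.002 -0.002  0.004]
shift after turn (x25mm): [-0.013 -0.013  0.008] shift now: [-0.013 -0.013  0.008]
```

Now at the grasp pose, so I'll close.

Emit:
carry_out:
  commands:
    - [0,0,0,0,0,0,0]
    - [0,0,0,0,0,0,0]
    - [0,0,0,0,0,0,0]
    - [0,0,0,0,0,0,0]
    - [0,0,0,0,0,0,0]
    - [0,0,0,0,0,0,0]
    - [0,0,0,0,0,0,0]
    - [0,0,0,0,0,0,0]
  squeeze: 40

```text
clock: 4.95
position: [0.5857, -0.2211, 0.1357]
ee_rot: [-2.99, -0.029, -0.943]
force: [-0.3, 0.7, 0.2]
width: 0.45
gripper_force: 40.0
```

Emit:
carry_out:
  commands:
    - [0,0,0,-0.12,0,0,0]
    - [0,0,0,-0.12,0,0,0]
    - [0,0,0,-0.12,0,0,0]
    - [0,0,0,-0.12,0,0,0]
    - [0,0,0,-0.12,0,0,0]
    - [0,0,0,-0.2,0,0,0]
    - [0,0,0,-0.2,0,0,0]
    - [0,0,0,-0.2,0,0,0]

```text
clock: 5.75
position: [0.5682, -0.2215, 0.1608]
ee_rot: [-2.99, -0.029, -0.943]
force: [0.3, -0.7, -0.4]
width: 0.451
gripper_force: 40.0
```

```bash
python3 -c "
from h import *
plan(Rg,O+.112*ax)"
```

```text
t 5.75 p [ 0.568 -0.221  0.161] F [ 0.331 -0.683 -0.436] w 0.450958168142156 q [ 0.635  0.306 -0.237  2.188 -1.086  0.204 -0.098]
turn total (x0.1rad): [-0.001 -0.001  0.001]
shift after turn (x25mm): [-0.007 -0.02  -2.739] shift now: [-0.007 -0.02  -2.739]
```

Emit:
carry_out:
  commands:
    - [0,0,0,-0.5,0,0,0]
    - [0,0,0,-0.5,0,0,0]
    - [0,0,0,-0.7,0,0,0]
    - [0,0,0,-0.7,0,0,0]
    - [0,0,0,-0.7,0,0,0]
    - [0,0,0,-0.7,0,0,0]
    - [0,0,0,0,0,0,0]

```text
clock: 6.45
position: [0.5137, -0.2231, 0.2402]
ee_rot: [-2.991, -0.029, -0.947]
force: [-0.1, -0.4, -0.7]
width: 0.451
gripper_force: 40.0
```

```bash
python3 -c "
from w import *
D=frame(np.array([0,0,-1.]),np.array([0,-1.,0]))
plan(D,[.42,-.2,.25]);shot('w2')
d=load('w2');s=arm.get_image('scene');a=d['pixels'][:,:,::-1];b=cv2.resize(s['pixels'][150:330,150:390,::-1],None,fx=2,fy=2)
o=np.zeros((480,800,3),np.uint8);o[:,:400]=a[:,140:540];o[:360,400:]=b[:,:400];cv2.imwrite('pics/m2.png',o)
"
```

```text
t 6.45 p [ 0.514 -0.223  0.24 ] F [-0.081 -0.363 -0.653] w 0.4505231514157771 q [ 0.527  0.096 -0.025  2.2   -0.79   0.41  -0.383]
turn total (x0.1rad): [-0.041 -6.133  0.185]
shift after turn (x25mm): [-3.747 -0.925 -0.391] shift now: [-2.824 -0.993 -2.467]
```

View pics/m2.png

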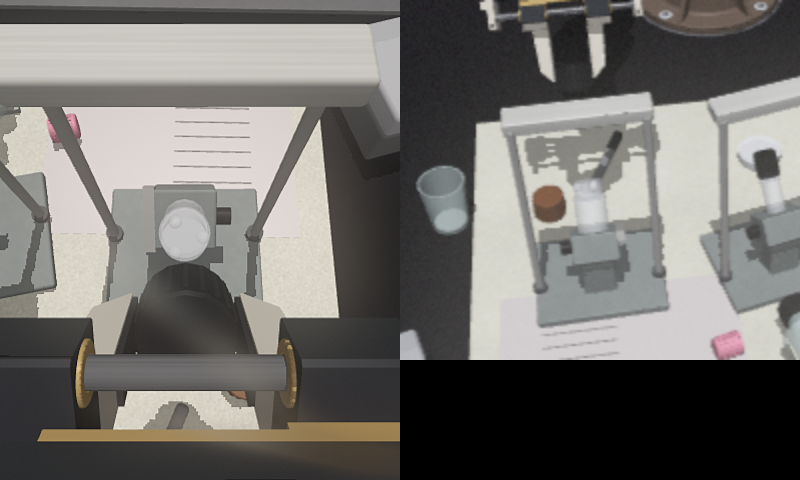

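Wrist half: the vial mouth at (185,230) is bare and the black cap is held in the fingers at (188,310). Now I'll turn upright and carry it towards the tray.

Emit:
carry_out:
  commands:
    - [0,-0.4,-0.1,-0.1,0,-0.88,0.03]
    - [0,-0.4,-0.1,-0.1,0,-0.88,0.03]
    - [0,-0.4,-0.1,-0.1,0,-0.88,0.03]
    - [0,-0.4,-0.1,-0.1,0,-0.88,0.03]
    - [0,-0.4,-0.1,-0.1,0,-0.88,0.03]
    - [0,-0.4,-0.1,-0.1,0,-0.88,0.03]
    - [0,-0.4,-0.1,-0.1,0,-0.88,0.03]

```text
clock: 7.25
position: [0.4448, -0.2047, 0.2299]
ee_rot: [-3.133, -0.004, -0.005]
force: [-0.0, 0.5, -0.9]
width: 0.447
gripper_force: 40.0
```

```bash
python3 -c "
from w import *
D=frame(np.array([0,0,-1.]),np.array([0,-1.,0]))
plan(D,[.45,.2,.22])
"
```

```text
t 7.25 p [ 0.445 -0.205  0.23 ] F [-0.023  0.46  -0.938] w 0.4470478245308746 q [ 0.246  0.21   0.1    1.895 -0.035  1.037 -1.206]
turn total (x0.1rad): [-0.089 -0.034  0.027]
shift after turn (x25mm): [  0.209 -16.187   0.397] shift now: [  0.251 -16.182   0.542]
```

Emit:
carry_out:
  commands:
    - [0,0,-0.7,0,0,0,0]
    - [0,0,-1,0,0,0,0]
    - [0,0,-1,0,0,0,0]
    - [0,0,-1,0,0,0,0]
    - [0,0,-1,0,0,0,0]
    - [0,0,-1,0,0,0,0]
    - [0,0,-1,0,0,0,0]
    - [0,0,-1,0,0,0,0]

```text
clock: 8.05
position: [0.4444, -0.0111, 0.2313]
ee_rot: [-3.132, -0.005, -0.01]
force: [0.7, 0.2, -0.2]
width: 0.45
gripper_force: 40.0
```

Emit:
carry_out:
  commands:
    - [0,0,-1,0,0,0,0]
    - [0,0,-1,0,0,0,0]
    - [0,0,-1,0,0,0,0]
    - [0,0,-1,0,0,0,0]
    - [0,0,-1,0,0,0,0]
    - [0,0.3,-1,0,0,0,0]
    - [0,0.3,-1,0,0,0,0]
    - [0,0,0,0,0,0,0]

```text
clock: 8.85
position: [0.4592, 0.1666, 0.2328]
ee_rot: [-3.131, -0.011, -0.01]
force: [-0.5, -0.4, -0.1]
width: 0.447
gripper_force: 40.0
```

```bash
python3 -c "
from w import *
D=frame(np.array([0,0,-1.]),np.array([0,-1.,0]))
plan(D,[.49,.259,.16]);shot('w3')
c,w,d=wcloud('w3');P=w.reshape(-1,3)
m=(P[:,2]>.011)&(P[:,2]<.022)&(P[:,0]>.46)&(P[:,0]<.68)&(P[:,1]>.11)&(P[:,1]<.36);Q=P[m].astype(np.float32)
print('tray',m.sum(),cv2.minAreaRect(Q[:,:2]*1000),np.median(Q[:,2]))
m=(abs(P[:,2]-.0075)<.003)&(np.hypot(P[:,0]-.581,P[:,1]-.259)<.03);Q=P[m].astype(np.float32)
print('rec',m.sum(),cv2.minEnclosingCircle(Q[:,:2]*1000),Q.mean(0))
"
```

```text
t 8.85 p [0.459 0.167 0.233] F [-0.47  -0.446 -0.052] w 0.44684231596740687 q [-0.299  0.214 -0.183  1.883  0.037  1.038 -2.059]
turn total (x0.1rad): [-0.107 -0.063  0.072]
shift after turn (x25mm): [ 1.232 -3.697  2.911] shift now: [ 1.24  -3.657  2.958]
tray 15303 ((561.6488037109375, 231.4478759765625), (150.43763732910156, 90.33248901367188), 59.656341552734375) 0.016910505
rec 2288 ((579.1036987304688, 261.2177429199219), 23.923721313476562) [0.579 0.261 0.009]
```

View pics/w3.png

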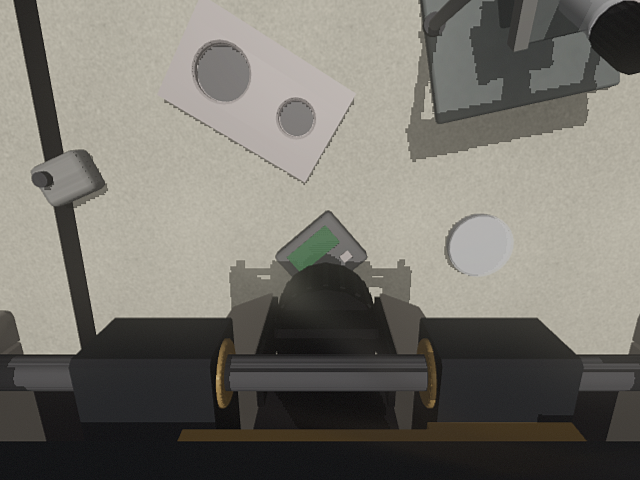

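Wrist view: the large recess is at (221,71), the small one at (296,117), and the cap is held upright at (325,290). Next I'll measure how the cap sits in the grip.

```bash
python3 -c "
from w import *
for n in('w2','w3'):
    c,w,d=wcloud(n);P=c.reshape(-1,3)
    m=(abs(P[:,1])<.024)&(P[:,0]>.0)&(P[:,0]<.03)&(P[:,2]>-.04)&(P[:,2]<.03)&(d['pixels'].max(-1).ravel()<110);Q=P[m]
    print(m.sum(),Q.min(0),Q.max(0))
    for z in np.arange(-.03,.02,.004):
        k=abs(Q[:,2]-z)<.002
        if k.sum()>5: print(round(z,3),k.sum(),'xmax',Q[k,0].max(),'y',Q[k,1].min(),Q[k,1].max(), np.mean(Q[k&(abs(Q[:,1])<.004),0]))
"
```

```text
7303 [ 2.72714553e-07 -2.32897567e-02 -3.99871706e-02] [0.02041046 0.02293672 0.01179852]
-0.03 147 xmax 0.009769873421401135 y -0.02324958802920443 0.02287078317005347 nan
-0.026 141 xmax 0.009937020878613534 y -0.02319063293088294 0.02291407763628775 nan
-0.022 3712 xmax 0.01932071013255572 y -0.023143949077603462 0.022805737191990465 0.009622089960733276
-0.018 756 xmax 0.020410457654060785 y -0.023152993357003354 0.022883414650378613 0.018027514496384237
-0.014 499 xmax 0.02012574859564397 y -0.023147959262627894 0.022936720546542774 0.019135310490763068
-0.01 415 xmax 0.02030809136657065 y -0.023146473158483134 0.022770398570585198 0.01916381487554895
-0.006 392 xmax 0.020387324044397373 y -0.02301437430733942 0.022873111404762322 0.01911290656630814
-0.002 309 xmax 0.02011152899203536 y -0.023086157738353253 0.022711623214764685 0.019089427370263316
0.002 283 xmax 0.02031670740989267 y -0.020296107094327477 0.020291263888020966 0.019143044631816604
0.006 236 xmax 0.020000783508443448 y -0.020136643146820603 0.020440338545996247 0.019090376774396407
0.01 115 xmax 0.0193999424924
[... 628 characters left out ...]
8947814
-0.01 456 xmax 0.019240057956519938 y -0.023996540975514218 0.023734295796365143 0.018288765709373805
-0.006 408 xmax 0.019175144106825005 y -0.023930261535960867 0.023999541854774917 0.01822939177216301
-0.002 363 xmax 0.01945408086944414 y -0.02399473901498763 0.023956350967567805 0.018269087423991637
0.002 291 xmax 0.019126271369010135 y -0.02098856157769721 0.019981421528890184 0.01819895716678792
0.006 256 xmax 0.019271028823583065 y -0.020285282184780214 0.020135414944214683 0.0182294309562046
0.01 164 xmax 0.019154445422853578 y -0.019952642548197657 0.019127611437562902 0.01810353531084193
0.014 6 xmax 0.01812758071666068 y -0.007663830317893213 0.006839115610770373 0.017842470806686356
  return _methods._mean(a, axis=axis, dtype=dtype,
  ret = ret.dtype.type(ret / rcount)
```

Emit:
carry_out:
  commands:
    - [0,0.6,-0.6,0,-0.1,-0.06,0.07]
    - [0,0.8,-0.8,0,0,0,0]
    - [0,0.8,-0.8,0,0,0,0]
    - [0,0.8,-0.8,0,0,0,0]
    - [0,0.8,-0.7,0.8,0,0,0]
    - [0,0.8,0,0.8,0,0,0]
    - [0,0,0,0.8,0,0,0]
    - [0,0,0,0.8,0,0,0]

```text
clock: 9.7
position: [0.5749, 0.2528, 0.1519]
ee_rot: [3.139, -0.01, -0.0]
force: [0.2, -0.8, -0.7]
width: 0.447
gripper_force: 40.0
```

Emit:
carry_out:
  commands:
    - [0,0,0,0.8,0,0,0]
    - [0,0,0,0,0,0,0]
    - [0,0,0,0,0,0,0]

```text
clock: 10.0
position: [0.5746, 0.2533, 0.1338]
ee_rot: [3.139, -0.009, 0.001]
force: [0.9, 0.1, 0.1]
width: 0.455
gripper_force: 40.0
```

```bash
python3 -c "
from w import *
D=frame(np.array([0,0,-1.]),np.array([0,-1.,0]))
plan(D,[.5795,.2603,.045])
"
```

```text
t 10.0 p [0.575 0.253 0.134] F [0.908 0.138 0.149] w 0.4547007569440006 q [-0.391  0.533 -0.163  1.662  0.104  0.956 -2.168]
turn total (x0.1rad): [ 0.024 -0.005 -0.056]
shift after turn (x25mm): [ 0.197 -0.282  3.55 ] shift now: [ 0.194 -0.291  3.55 ]
```

Emit:
carry_out:
  commands:
    - [0,0.27,-0.3,0.5,0,0,-0.05]
    - [0,0,0,0.75,0,0,0]
    - [0,0,0,0.75,0,0,0]
    - [0,0,0,0.75,0,0,0]
    - [0,0,0,0.75,0,0,0]
    - [0,0,0,0,0,0,0]
    - [0,0,0,0,0,0,0]

```text
clock: 10.7
position: [0.5821, 0.2618, 0.0469]
ee_rot: [3.14, 0.0, 0.003]
force: [-0.2, 0.5, -0.2]
width: 0.45
gripper_force: 40.0
```

```bash
python3 -c "
from w import *
D=frame(np.array([0,0,-1.]),np.array([0,-1.,0]))
plan(D,[.5815,.2608,.021]);shot('w4')
c,w,d=wcloud('w4');P=c.reshape(-1,3)
k=(abs(P[:,1])<.004)&(P[:,2]>-.015)&(P[:,2]<.01)&(P[:,0]>0)&(P[:,0]<.03);print('cap front',np.median(P[k,0]))
W=w.reshape(-1,3);m=(W[:,2]>.014)&(W[:,2]<.021)&(W[:,0]>.46)&(W[:,0]<.68)&(W[:,1]>.11)&(W[:,1]<.36);Q=W[m].astype(np.float32)
print(cv2.minAreaRect(Q[:,:2]*1000),np.median(Q[:,2]))
"
```

```text
t 10.7 p [0.582 0.262 0.047] F [-0.219  0.475 -0.246] w 0.4498878821135005 q [-0.407  0.647 -0.152  1.706  0.131  0.798 -2.19 ]
turn total (x0.1rad): [ 0.015 -0.021  0.002]
shift after turn (x25mm): [-0.025  0.04   1.035] shift now: [-0.027  0.038  1.035]
cap front 0.018091520801027168
((561.6093139648438, 231.00067138671875), (150.22068786621094, 90.59201049804688), 59.620216369628906) 0.017004363
```

View pics/w4.png

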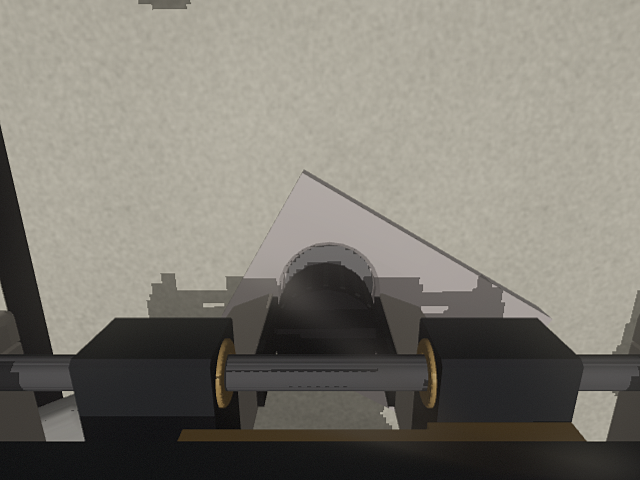

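Wrist view: the cap front at (325,270) is centred over the recess arc (329,245), which shows evenly around it. I'll lower gently.

Emit:
carry_out:
  commands:
    - [0,-0.02,0.04,0.2,0,0,0]
    - [0,0,0,0.2,0,0,0]
    - [0,0,0,0.2,0,0,0]
    - [0,0,0,0.2,0,0,0]
    - [0,0,0,0.08,0,0,0]
    - [0,0,0,0,0,0,0]

```text
clock: 11.35
position: [0.581, 0.2601, 0.024]
ee_rot: [3.139, -0.0, 0.002]
force: [0.6, -0.4, -0.1]
width: 0.45
gripper_force: 40.0
```

Emit:
carry_out:
  commands:
    - [0,0,0,0.06,0,0,0]
    - [0,0,0,0.06,0,0,0]
    - [0,0,0,0,0,0,0]

```text
clock: 11.65
position: [0.5812, 0.2602, 0.0214]
ee_rot: [3.14, -0.0, 0.003]
force: [-0.2, 0.1, -0.1]
width: 0.447
gripper_force: 40.0
```

Emit:
carry_out:
  commands:
    - [0,0,0,0.03,0,0,0]
    - [0,0,0,0.03,0,0,0]
    - [0,0,0,0,0,0,0]

```text
clock: 11.95
position: [0.5814, 0.2603, 0.021]
ee_rot: [3.14, -0.0, 0.004]
force: [-1.6, -1.0, 7.2]
width: 0.45
gripper_force: 40.0
```

Contact came at the floor height: TCP at 0.021 m, where resting on the rim would have read about 0.029 m. I'll release and go up.

Emit:
carry_out:
  commands:
    - [0.6,0,0,0,0,0,0]
    - [0.7,0,0,0,0,0,0]
    - [0.7,0,0,0,0,0,0]
    - [0.7,0,0,0,0,0,0]
    - [0.7,0,0,0,0,0,0]
    - [0.7,0,0,-0.3,0,0,0]
    - [0.7,0,0,-0.6,0,0,0]
    - [0.7,0,0,-0.8,0,0,0]

```text
clock: 12.75
position: [0.5808, 0.2602, 0.0634]
ee_rot: [3.139, -0.0, 0.001]
force: [0.9, 0.6, 0.1]
width: 0.702
gripper_force: 0.0
```

Emit:
carry_out:
  commands:
    - [0.7,0,0,-1,0,0,0]
    - [0.7,0,0,-1,0,0,0]
    - [0.7,0,0,-1,0,0,0]
    - [0.7,0,0,-1,0,0,0]
    - [0.7,-1,0,-0.5,0,0,0]
    - [0.7,-1,0,0,0,0,0]
    - [0.7,-1,0,0,0,0,0]
    - [0.7,-1,0,0,0,0,0]

```text
clock: 13.55
position: [0.4802, 0.2607, 0.1765]
ee_rot: [3.141, -0.0, 0.005]
force: [0.1, 0.4, -0.3]
width: 0.698
gripper_force: 0.0
```

```bash
python3 -c "
from w import *
shot('w5');c,w,d=wcloud('w5');W=w.reshape(-1,3)
m=(np.hypot(W[:,0]-.579,W[:,1]-.2605)<.035)&(W[:,2]>.03)&(W[:,2]<.06);Q=W[m];print(m.sum(),cv2.minEnclosingCircle((Q[:,:2]*1000).astype(np.float32)),np.median(Q[:,2]))
Q=Q[Q[:,2]>np.median(Q[:,2])-.002];print(np.linalg.lstsq(np.c_[Q[:,:2],np.ones(len(Q))],Q[:,2],rcond=None)[0],arm.observe()['force'])
d2=arm.get_image('top');o=cv2.resize(d2['pixels'][100:340,100:520,::-1],(800,457))
a=cv2.resize(d['pixels'][:,:,::-1],(190,143));cv2.imwrite('pics/end.png',np.vstack([o,np.hstack([a,np.zeros((143,610,3),np.uint8)])]))
"
```

```text
3076 ((578.6961059570312, 260.4851989746094), 21.45725440979004) 0.04086489157093934
[-0.00055907  0.00015194  0.04115347] [-5.50119788 -0.30092628 -1.18632639]
```

View pics/end.png

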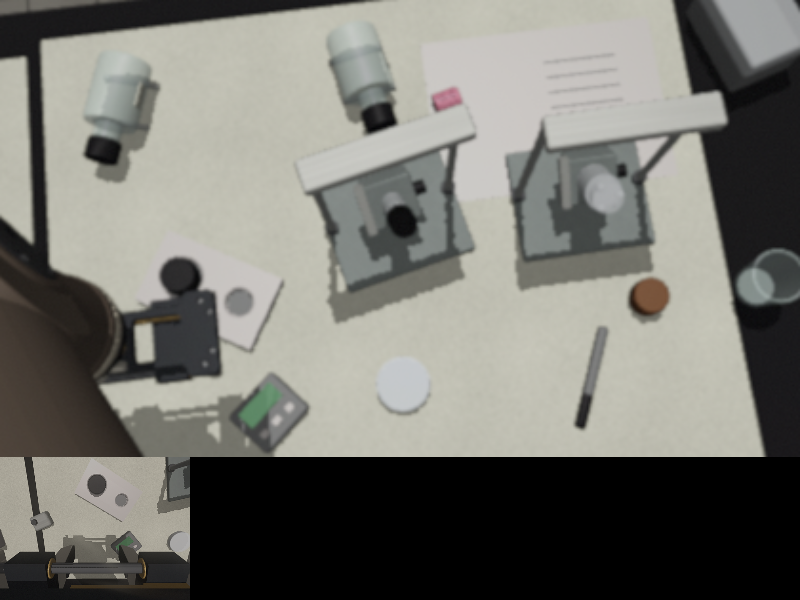

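The cap, at (180,276), sits in the large recess: its top is level at z ≈ 0.040 m and it is centred. The narrow vial is still capped and nothing else has moved. I'll let the arm settle and hand in.

Emit:
carry_out:
  commands:
    - [0.7,0,0,0,0,0,0]
    - [0.7,0,0,0,0,0,0]
    - [0.7,0,0,0,0,0,0]

```text
clock: 13.95
position: [0.4819, 0.2604, 0.1751]
ee_rot: [3.14, -0.002, 0.004]
force: [-0.4, 0.5, 0.6]
width: 0.701
gripper_force: 0.0
```

```bash
python3 -c "
from cell import arm
print(arm.observe()['force']);print(arm.sign_off())"
```

```text
[-0.38066389  0.47355623  0.60406134]
the job is handed in; nothing more can be done
None
```

The wide cap is off its vial and lies flat, open side down, fully home in the tray's large recess; the gripper is clear, the narrow vial is still capped, nothing else in the last picture looks moved, and the job was handed in at about 14 s.

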